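# Fit the paired lids on the nozzle tin, then lift off the outer lid alone

## Robot

A 6-joint arm with a two-finger parallel gripper is mounted at the origin on a cart in front of the work surface, level with it; the furniture and walls round the work are solid. World frame = base frame: x ahead of the robot, y to its left, z up, the work surface at z = 0. Lengths are in mm, angles in rad, forces in N, time in s.
With the tool pointing down it reaches from about 350 to 725 mm from the base axis. Payload 4.3 kg.
Tool frame: the origin (TCP) lies midway between the tips of the shut fingers; the grasp point (between the pads) lies 19 mm behind it; z points along the fingers, y is the line along which they close (so a half turn about z gives the same grasp; the last joint's range is limited). The gripper opens to 85 mm and grips with 20 to 120 N. Pads are 22 mm wide; open, the fingers measure 114 mm over their backs; the gripper's body (76 mm by 85 mm) begins 54 mm behind the grasp point. The pads swing forward as they close: fully open they stand 13 mm farther back than shut.
Start: joints at [1.203, 0.377, 0.081, 1.274, 0, 1.46], TCP at [146.604, 556.034, 231.329] pointing down, gripper open.
Joint ranges: [-2.72, 2.72], [-0.84, 1.66], [-1.02, 1.22], [-1.77, 2.12], [-1.37, 1.28], [-3.14, 3.14]. Speed limits (rad/s): [2.57, 2.57, 3.14, 3.14, 3.14, 3.14].

## Interface

Orientations are given as a unit quaternion [w, x, y, z].
In Python, from rig import get_state, eyes, arm gives the robot as it stands. The module is installed in compiled form; this text tells all that it offers.
- The arm moves only by the shell command python3 -m jog 'ROWS'. ROWS is JSON, a list of rows, each a list of 7 numbers: the shift along the world's x, y, z normalised to -1 to 1, where 1 is 200 mm, then the turn, a rotation vector about the world's x, y, z normalised to -1 to 1, where 1 is 0.5 rad, then the opening, from 0 (shut) to 1 (fully open). A call has 1 to 8 rows; each row is the pose to reach, as a shift and turn from the pose commanded when the call began; what a row does not reach only later rows make up. A row lasts 1/10 s, in which the tool goes at most 50 mm and 8.59 degrees, less where a joint would pass 70% of its speed; a pose out of reach is approached as far as the arm can. A call with a number of a shift or a turn outside -1 to 1 is refused whole. A call with a gripper value outside its range is refused whole. The fingers move at their own pace and stop on an object; the grip force is fixed at half the most. Time passes only in rows, so rows that repeat a pose let the fingers close. It gives the time, the measured TCP pose, the force, the opening and the grip force at its end, in the units of the state.
- get_state(): the state, without advancing time (a new reading comes with each control period).
- eyes.snapshot(name): name is "side" or "top" or "wrist"; returns a dict with "image" (384x512x3 uint8, red, green, blue), "depth" (384x512 float32, mm along the optical axis (not along the pixel's ray), 0 where there is no reading), "vfov" (degrees; the focal length in pixels is half the picture's height over the tangent of half this angle, whatever the lens; pixels are square), "cx", "cy" (the principal point, pixels), "rvec" (rotation vector, rad) and "tvec" (3), from world to camera coordinates, as OpenCV has them. Camera axes: x right, y down, z forward; pixel columns grow to the right and rows downward; lengths in mm; the calibration is good to about 2 mm. The wrist camera is an equidistant fisheye: a pixel r from the principal point sees the ray r / f radians off the axis. A picture is of the moment at which its call begins.
- arm.hand_in(): hands the job in; it is judged then, once.
The state is a dict: "time": time; "qpos": joint angles; "dq": joint speeds; "effort": joint torques, N m; "tool_pos": TCP position; "tool_rot": TCP orientation; "force": force on the tool from outside, world axes, zero at the start; "torque": the same for the moment, N m; "finger_gap": opening from 0.0 (shut) to 1.0 (fully open); "grasp_force": force on a finger pad.
Only numpy, scipy, OpenCV 4.12 (cv2) and the standard library are available. Lean on these libraries where they do the work, as an engineer would, in place of code of your own. Each camera call takes 0.05 s, during which the arm holds its last target. There are 200 camera calls.

## Task

Pick up the nested pair of lids by the thin stem in the middle, so that the outer lid rides along on the inner one, and lower both together gently onto the open nozzle tin until both sit home. Then let go of the stem, take the outer lid by its thick collar and lift it straight off alone so it can be wiped, leaving the inner lid seated and undisturbed in the tin. Finish while still holding the outer lid roughly level in the air, a hand's width clear above where it sat; leave the tin, mug, bowl and teaspoon where they stand.

Things in the scene. Friction and masses are not known exactly. Their poses are not given: they have to be found in the camera images.
- tin: Open white round tin with three icing nozzles inside, loose, about 0.9 kg. 110 mm outside diameter, 104 mm mouth, 85 mm high; a ledge inside (80 mm opening) 70 mm above its foot carries the inner lid. Origin: centre of underside, z up. With both lids home, the inner lid's origin is 70 mm and the outer lid's 79 mm above it, all on one axis.
- inner_lid: Inner lid, about 0.16 kg, starts on the worktop under the outer lid. Steel plug 99 mm wide, 8 mm thick, foot bevelled to 88 mm, so it self-centres; 60 mm shoulder up to 12 mm. Wooden stem on the axis, 16 mm diameter, top 75 mm above origin; it shows 33 mm above the outer lid's collar when nested (collar top at 42 mm), 30 mm when on the tin. Origin: centre of underside, z up.
- outer_lid: Outer lid, steel, about 0.14 kg, 125 mm wide; 6 mm skirt, 119 mm inside; plate top 10 mm above origin; wooden collar 36 mm wide, from 10 to 36 mm, its 19 mm bore loose round the stem. Nested it rests unfastened on the inner lid's shoulder, origin 6 mm above that lid's; on the tin it rests on the rim, 3 mm clear of the shoulder. Origin: centre of skirt's lower edge, z up.
- mug: bystander: white mug with a handle, 82x112x94 mm, origin at its underside
- bowl: bystander: plain white bowl, 124 mm across, 55 mm high, origin at its underside
- spoon: bystander: steel teaspoon 132 mm long, lying flat to the right, origin at its underside
Not all that is in view belongs to the job. Leave any pink look-alike of the outer_lid alone.

How it is judged (in metres and radians):
On the way, in this order (a step that is already met when the one before it is completed fails the run):
1. the nested pair is lifted together: inner lid at least 30 mm up with the outer lid resting on it (height (world z) of inner_lid above 0.03 m and z of outer_lid in the frame of inner_lid below 0.012 m), for 0.2 s.
2. both lids are home on the tin, inner lid on the ledge and outer lid on the rim (z of inner_lid in the frame of tin between 0.066 and 0.073 m and horizontal distance between inner_lid and tin below 0.006 m and angle between the z axis of each of inner_lid, outer_lid and the z axis of tin, either way round below 0.08 rad and z of outer_lid in the frame of tin between 0.075 and 0.0825 m and horizontal distance between outer_lid and tin below 0.009 m), for 0.2 s.
At the end, for the whole second after the job is handed in: Fingers hold the outer lid still, level within 0.3 rad, 150 mm or more above the tin's foot, touching neither tin nor inner lid. Inner lid at rest on the ledge (3 mm in height, 6 mm off-centre, 0.08 rad), untouched. Tin upright within 40 mm of its start, mug, bowl, teaspoon within 30 mm (z of inner_lid in the frame of tin between 0.066 and 0.073 m and horizontal distance between inner_lid and tin below 0.006 m and angle between the z axis of inner_lid and the z axis of tin, either way round below 0.08 rad and z of outer_lid in the frame of tin above 0.15 m and height (world z) of outer_lid above 0.15 m and angle between outer_lid's own z axis and vertical below 0.3 rad and linear speed of outer_lid below 0.03 m/s and contact force between the fingers and outer_lid above 1 N and contact force between outer_lid and tin below 0.1 N and contact force between each of outer_lid, the arm, the fingers and inner_lid below 0.1 N and linear speed of each of inner_lid, tin below 0.02 m/s and angle between tin's own z axis and vertical below 0.05 rad and distance of tin from where it was at the start of the episode below 0.04 m and distance of each of mug, bowl, spoon from where it was at the start of the episode below 0.03 m); the arm keeps its last pose, push and grip.
It fails at once if the lids are parted while the inner lid is not seated in the tin, or the inner lid is lifted or tilted while the outer lid comes off (z of outer_lid in the frame of inner_lid above 0.02 m and (z of inner_lid in the frame of tin above 0.075 m or z of inner_lid in the frame of tin below 0.066 m or horizontal distance between inner_lid and tin above 0.007 m or angle between the z axis of inner_lid and the z axis of tin, either way round above 0.12 rad)).
It fails at once if a lid is dropped or pressed hard onto the tin (over 45 N) (contact force between any of inner_lid, outer_lid and tin above 45 N).
It fails at once if the tin is pushed away more than 40 mm or tipped over 0.2 rad (distance of tin from where it was at the start of the episode above 0.04 m or angle between tin's own z axis and vertical above 0.2 rad).
It fails at once if the mug, bowl or teaspoon is moved more than 30 mm (distance of any of mug, bowl, spoon from where it was at the start of the episode above 0.03 m).
It also fails if it takes over 51 s, if anything falls off the work surface, if the arm or the gripper's body presses on something with over 40 N, if the wrist force passes 120 N, or if a joint passes its speed limit or range.

## Working session

There is one attempt and no reset: what is moved stays moved. The work goes in short steps, Python scripts to look and compute and a shell command to move; the robot and the scene stay as the last step left them, time stands still between calls to the robot, and variables do not carry over. Pictures are saved under pics/ and viewed, at most 10 in all, crops included, and the job is handed in when it is done.

```bash
mkdir -p pics
cat > h.py <<'E'
import numpy as np, cv2
from rig import get_state, eyes, arm
def snap(n):
    s=eyes.snapshot(n); s['f']=s['image'].shape[0]/2/np.tan(np.radians(s['vfov'])/2); s['R']=cv2.Rodrigues(np.array(s['rvec'],float))[0]; s['t']=np.array(s['tvec'],float).ravel(); return s
def cloud(s):
    "world xyz per pixel from depth (pinhole cams)"
    h,w=s['depth'].shape; u,v=np.meshgrid(np.arange(w),np.arange(h)); d=s['depth']
    p=np.stack([(u-s['cx'])/s['f']*d,(v-s['cy'])/s['f']*d,d],-1); return (p-s['t'])@s['R']
def ray(s,u,v,z):
    "pinhole ray onto plane z"
    d=np.array([(u-s['cx'])/s['f'],(v-s['cy'])/s['f'],1])@s['R']; o=-s['t']@s['R']; return o+d*(z-o[2])/d[2]
E
python3 - <<'E'
from h import *
ims=[]
for n in('top','side'):
    s=snap(n); np.savez(n+'0.npz',**s); cv2.imwrite(f'pics/{n}0.png',s['image'][:,:,::-1]); print(n,s['vfov'],s['cx'],s['cy'],-s['t']@s['R'])
st=get_state();print(st)
E
```

```text
top 46.11313181135919 259.9426319580965 190.04178803754928 [ 332.71613251 -209.46861404 1397.23610508]
side 42.5007079996831 256.4940245030605 200.30375933964493 [380.27613499 894.01652639 840.50739584]
{'time': 0.1, 'qpos': array([1.20270257e+00, 3.78016428e-01, 7.97684768e-02, 1.27440899e+00,
       7.79122300e-06, 1.46049308e+00]), 'dq': array([-0.00013383, -0.00170788,  0.00392013,  0.0007401 , -0.00066861,
        0.00123794]), 'effort': array([ 2.71699959e-03, -4.64691961e+01,  2.70582622e+01,  1.18618013e-02,
       -1.30200751e-04,  7.30643535e-06]), 'tool_pos': array([146.37343533, 555.44797269, 230.44270669]), 'tool_rot': array([-2.24196509e-04,  1.28538586e-01,  9.91704072e-01, -9.02895409e-04]), 'force': array([-0.31583788, -0.15183427, -0.68489976]), 'torque': array([-0.06328569,  0.05300535, -0.00846495]), 'grasp_force': 0.0, 'finger_gap': 1.0024963213049563}
```

View pics/top0.png

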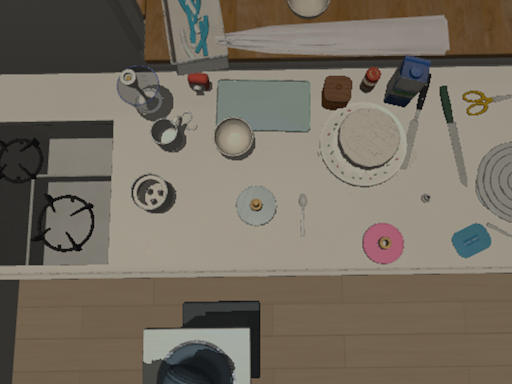

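View pics/side0.png

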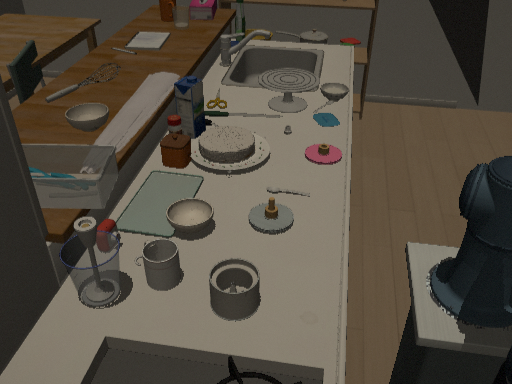

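Top view: the pair of lids is grey with a brown collar and stem at about (256,205), and the tin with its nozzles is at (152,192). The mug is at (167,131), the bowl at (234,138) and the spoon at (303,212). 
Candidates for the outer lid: grey pair (256,205); pink look-alike (383,243), which has no stem; cake stand (510,180). I choose the grey pair with a stem. I'll measure it and check it in one close crop.

```bash
cat > m.py <<'E'
from h import *
def circ(P,c,zlo,zhi,r=90):
    "min enclosing circle / mean of cloud points near c in height band"
    m=(np.hypot(P[...,0]-c[0],P[...,1]-c[1])<r)&(P[...,2]>zlo)&(P[...,2]<zhi)
    q=P[m]; 
    if len(q)<4: return len(q)
    (x,y),rr=cv2.minEnclosingCircle(q[:,:2].astype(np.float32)); return len(q),np.round([x,y,rr],1),q.mean(0).round(1),q[:,2].max().round(1)
E
python3 - <<'E'
from m import *
st=dict(np.load('top0.npz')); sd=dict(np.load('side0.npz'))
Pt=cloud(st);Ps=cloud(sd)
for n,u,v in(('pair',256,205),('tin',152,192),('mug',167,131),('bowl',234,138),('spoon',303,212)):
    print(n,ray(st,u,v,40).round(), Pt[v,u].round())
pr=ray(st,256,205,16);ti=ray(st,152,192,85)
for nm,P in(('top',Pt),('side',Ps)):
    print(nm,'plate',circ(P,pr,8,25),'collar',circ(P,pr,30,50,40),'stem',circ(P,pr,60,90,40),'tin rim',circ(P,ti,78,92,75))
c1=st['image'][165:245,215:295];c2=sd['image'][190:240,235:305]
cv2.imwrite('pics/crop1.png',np.hstack([cv2.resize(c1,(400,400),interpolation=2),cv2.resize(c2,(400,400),interpolation=2)])[:,:,::-1])
# stem top by color in side
for s,box in((sd,(190,220,255,290)),(st,(190,220,240,275))):
    a,b,c,d=box; im=s['image'][a:b,c:d].astype(int); m=(im[...,0]-im[...,2]>35); vv,uu=np.nonzero(m); print('brown',uu.min()+c,uu.max()+c,vv.min()+a,vv.max()+a)
E
```

```text
pair [ 515. -185.   40.] [ 510. -185.   79.]
tin [560. 133.  40.] [565. 141.   7.]
mug [752.  91.  40.] [763.  99.   5.]
bowl [ 726. -119.   40.] [ 734. -117.   12.]
spoon [ 491. -326.   40.] [ 495. -329.   10.]
top plate (1192, array([ 518.7, -183.3,   88.9]), array([ 515.3, -182.3,   18. ]), np.float64(24.9)) collar (82, array([ 516.6, -181.8,   17.9]), array([ 515. , -182.3,   43.1]), np.float64(49.6)) stem (26, array([ 516.3, -181.1,    8.2]), array([ 515.1, -182.1,   75.4]), np.float64(85.2)) tin rim (176, array([553.8, 132.3,  55.8]), array([553.4, 133.4,  85.2]), np.float64(91.9))
side plate (915, array([ 512.5, -184.2,   65.5]), array([ 512.3, -172.7,   15.8]), np.float64(24.9)) collar (110, array([ 513. , -182.2,   19.8]), array([ 513.3, -177. ,   39.9]), np.float64(49.1)) stem (40, array([ 513.9, -182.1,    9.2]), array([ 513.2, -180.7,   70.8]), np.float64(78.0)) tin rim (350, array([551.7, 131.4,  56.7]), array([550.9, 132.5,  82.7]), np.float64(89.8))
brown 265 277 197 212
brown 250 261 199 209
```

View pics/crop1.png

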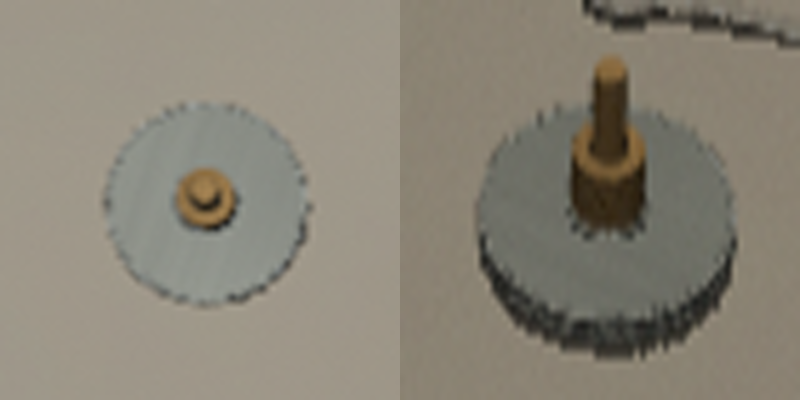

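The crop confirms the choice: grey plate, brown collar and a thin stem through it, with the stem at crop (205,190) left and (610,70) right. Measured positions are the pair at about (514.5,-182), stem top at about 75, and the tin at about (552.5,132) with its rim at about 85. Both agree with the given sizes, so I'm moving.

```bash
python3 -m jog '[[0.13,-0.1,0,0,0,0,0.6],[0.28,-0.24,0,0,0,0,0.6],[0.44,-0.4,0,0,0,0,0.6],[0.6,-0.55,0,0,0,0,0.6],[0.75,-0.7,0,0,0,0,0.6],[0.88,-0.83,0,0,0,0,0.6],[1,-0.95,0,0,0,0,0.6],[1,-1,0,0,0,0,0.6]]'; python3 -m jog '[[0.1,-0.13,0,0,0,0,0.6],[0.2,-0.28,0,0,0,0,0.6],[0.32,-0.44,0,0,0,0,0.6],[0.44,-0.6,0,0,0,0,0.6],[0.55,-0.75,0,0,0,0,0.6],[0.65,-0.88,0,0,0,0,0.6],[0.7,-1,0,0,0,0,0.6],[0.7,-1,0,0,0,0,0.6]]'; python3 -m jog '[[0.02,-0.15,0,0,0,0,0.6],[0.04,-0.3,0,0,0,0,0.6],[0.06,-0.45,0,0,0,0,0.6],[0.08,-0.6,0,0,0,0,0.6],[0.1,-0.75,0,0,0,0,0.6],[0.12,-0.9,0,0,0,0,0.6],[0.13,-1,0,0,0,0,0.6],[0.13,-1,0,0,0,0,0.6]]'; python3 -c "
from h import *
s=get_state();print(s['tool_pos'],s['tool_rot'],s['qpos'])"
```

```text
time: 0.9
tool_pos: [348.8, 354.0, 230.9]
tool_rot: [0.0, 0.131, 0.991, -0.0]
force: [0.4, 1.0, 0.8]
finger_gap: 0.597
grasp_force: 0.0
time: 1.7
tool_pos: [487.2, 154.1, 230.8]
tool_rot: [-0.0, 0.13, 0.991, -0.0]
force: [-0.5, -0.2, 0.6]
finger_gap: 0.599
grasp_force: 0.0
time: 2.5
tool_pos: [512.5, -44.7, 231.0]
tool_rot: [-0.0, 0.13, 0.992, 0.0]
force: [0.1, -0.2, 0.2]
finger_gap: 0.602
grasp_force: 0.0
[512.45671457 -44.66456598 231.0025343 ] [-2.68472323e-04  1.29553401e-01  9.91572405e-01  9.37302688e-05] [-2.10394312e-01  2.54275235e-01 -9.19990127e-02  1.22507236e+00
  1.43689442e-04  4.94428030e-02]
```

```bash
python3 -m jog '[[0,-0.15,0,0,0,0,0.6],[0,-0.3,0,0,0,0,0.6],[0.01,-0.45,-0.1,0,0,0,0.6],[0.01,-0.58,-0.25,0,0,0,0.6],[0.01,-0.66,-0.4,0,0,0,0.6],[0.01,-0.69,-0.55,0,0,0,0.6],[0.01,-0.69,-0.6,0,0,0,0.6],[0.01,-0.69,-0.6,0,0,0,0.6]]'
python3 - <<'E'
from m import *
a=snap('wrist');b=snap('side');t=snap('top')
cv2.imwrite('pics/w1.png',np.hstack([a['image'],cv2.resize(b['image'][130:250,200:340],(448,384))])[:,:,::-1][:, :960][::1,::1] if 0 else cv2.resize(np.hstack([a['image'],cv2.resize(b['image'][130:250,200:340],(448,384))]),(800,320))[:,:,::-1])
Ps=cloud(b);print(circ(Ps,(514,-182),60,78,25),circ(Ps,(514,-182),8,25,75))
print(a['f'],a['cx'],a['cy'],-a['t']@a['R'],a['R'].round(3))
np.savez('w1.npz',**a)
E
```

```text
time: 3.3
tool_pos: [513.2, -179.6, 109.8]
tool_rot: [-0.002, 0.128, 0.992, 0.001]
force: [0.1, -0.5, 0.7]
finger_gap: 0.601
grasp_force: 0.0
(43, array([ 515.7, -181.9,   11. ]), array([ 513.3, -180.4,   69.9]), np.float64(77.1)) (910, array([ 511.2, -184.2,   66.2]), array([ 512.2, -173.2,   15.8]), np.float64(24.4))
297.3186396354542 258.4081880295672 189.0007984899417 [ 432.77796478 -158.9671854   253.85225992] [[ 0.253  0.967  0.002]
 [ 0.917 -0.241  0.317]
 [ 0.308 -0.079 -0.948]]
```

View pics/w1.png

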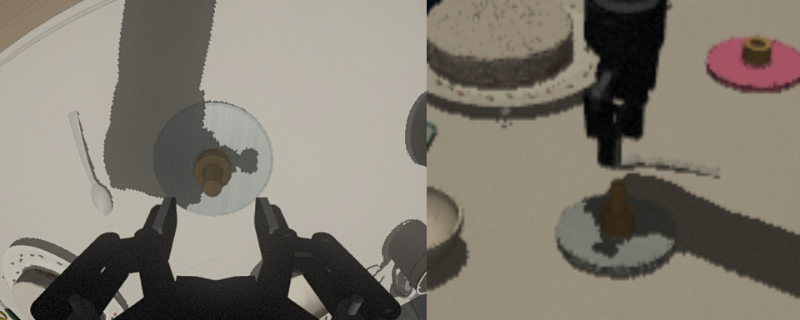

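The stem sits between the open fingers: it is at about (211,185) in the wrist half, with the tips at (175,200) and (262,200). I'll cross-check with a wrist ray to the stem top.

```bash
cat >> h.py <<'E'
def fray(s,u,v,z):
    "fisheye ray onto plane z"
    x,y=u-s['cx'],v-s['cy']; r=np.hypot(x,y); th=r/s['f']; d=np.array([x/r*np.sin(th),y/r*np.sin(th),np.cos(th)])@s['R']; o=-s['t']@s['R']; return o+d*(z-o[2])/d[2]
E
python3 - <<'E'
from h import *
a=dict(np.load('w1.npz')); im=a['image'].astype(int)
m=((im[...,0]-im[...,2]>30)).astype(np.uint8); m[:150]=0;m[270:]=0;m[:,:200]=0;m[:,300:]=0
for v in range(170,245,4):
    u=np.nonzero(m[v])[0]
    if len(u): print(v,u.min(),u.max())
v=np.nonzero(m.any(1))[0].max();u=np.nonzero(m[v-5])[0].mean();print(u,v,fray(a,u,v-5,75))
print(get_state()['tool_pos'])
# plate ellipse: bluish plate blob
E
```

```text
190 243 257
194 238 270
198 235 272
202 234 267
206 233 242
210 234 269
214 235 270
218 237 259
222 242 268
226 244 263
230 245 263
234 250 258
253.2 235 [ 517.91850091 -184.49920092   75.        ]
[ 515.81287935 -181.29582967  112.98903775]
```

Views agree to about 3 mm: the stem is at about (515.5,-183). I'm descending to TCP z of about 48 and closing.

```bash
python3 -m jog '[[0.005,-0.005,-0.08,0,0,0,0.6],[0.005,-0.005,-0.18,0,0,0,0.6],[0.005,-0.005,-0.26,0,0,0,0.6],[0.005,-0.005,-0.31,0,0,0,0.6],[0.005,-0.005,-0.315,0,0,0,0.5],[0.005,-0.005,-0.315,0,0,0,0.3],[0.005,-0.005,-0.315,0,0,0,0],[0.005,-0.005,-0.315,0,0,0,0]]';python3 -m jog '[[0,0,0,0,0,0,0],[0,0,0,0,0,0,0],[0,0,0,0,0,0,0],[0,0,0,0,0,0,0]]'
```

```text
time: 4.25
tool_pos: [516.7, -183.3, 49.7]
tool_rot: [0.001, 0.128, 0.992, -0.0]
force: [-0.2, 1.9, 5.2]
finger_gap: 0.169
grasp_force: 58.5
time: 4.65
tool_pos: [516.7, -183.3, 49.7]
tool_rot: [0.001, 0.128, 0.992, -0.0]
force: [0.7, 0.8, 6.0]
finger_gap: 0.162
grasp_force: 58.7
```

```bash
python3 -m jog '[[0,0,0.02,0,0,0,0],[0,0,0.06,0,0,0,0],[0,0,0.12,0,0,0,0],[0,0,0.2,0,0,0,0],[0,0,0.3,0,0,0,0],[0,0,0.4,0,0,0,0],[0,0,0.5,0,0,0,0],[0,0,0.55,0,0,0,0]]';python3 -m jog '[[0,0,0.03,0,0,0,0],[0,0,0.05,0,0,0,0],[0,0,0.05,0,0,0,0],[0,0,0.05,0,0,0,0]]'
python3 - <<'E'
from m import *
b=snap('side');w=snap('wrist');s=get_state();print(s['tool_pos'],s['force'])
cv2.imwrite('pics/s2.png',cv2.resize(np.hstack([w['image'],cv2.resize(b['image'][130:250,200:340],(448,384))]),(800,320))[:,:,::-1])
print(circ(cloud(b),(516,-183),100,180,80))
E
```

```text
time: 5.45
tool_pos: [516.5, -183.5, 160.9]
tool_rot: [0.001, 0.129, 0.992, -0.001]
force: [0.3, 0.6, -3.6]
finger_gap: 0.163
grasp_force: 58.6
time: 5.85
tool_pos: [515.1, -182.7, 167.5]
tool_rot: [-0.001, 0.129, 0.992, 0.0]
force: [0.4, 0.5, -3.1]
finger_gap: 0.165
grasp_force: 58.6
[ 515.03102792 -182.69436538  167.4410889 ] [ 0.11447846 -0.57628383 -2.88507488]
(1115, array([ 513.4, -182.2,   65.5]), array([ 510.4, -170.2,  137.2]), np.float64(179.8))
```

View pics/s2.png

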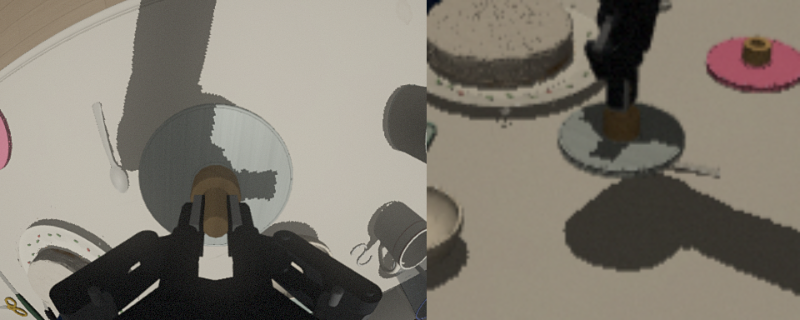

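Both lids were lifted: in the side half the plate hangs at (620,135) above its shadow, and the collar sits just under the fingers at (622,120). Now I'm carrying the pair to the tin.

```bash
python3 -m jog '[[0,0.04,0,0,0,0,0],[0.02,0.12,0,0,0,0,0],[0.03,0.24,0,0,0,0,0],[0.05,0.38,0,0,0,0,0],[0.06,0.53,0,0,0,0,0],[0.08,0.68,0,0,0,0,0],[0.09,0.83,0,0,0,0,0],[0.1,0.97,0,0,0,0,0]]';python3 -m jog '[[0.02,0.12,0,0,0,0,0],[0.04,0.24,0,0,0,0,0],[0.06,0.35,0,0,0,0,0],[0.08,0.45,0,0,0,0,0],[0.085,0.53,0,0,0,0,0],[0.085,0.58,0,0,0,0,0],[0.085,0.6,0,0,0,0,0],[0.085,0.605,0,0,0,0,0]]'; python3 -m jog '[[0,0,0,0,0,0,0],[0,0,0,0,0,0,0],[0,0,0,0,0,0,0]]'
cat > rim.py <<'E'
from m import *
def fit(q):
    "least squares circle"
    A=np.c_[2*q[:,:2],np.ones(len(q))]; s=np.linalg.lstsq(A,(q[:,:2]**2).sum(1),rcond=None)[0]; return s[0],s[1],np.sqrt(s[2]+s[0]**2+s[1]**2)
def plate(s,z,lo,hi,c,name):
    "lid plate blob by height; contour pixels -> rays on plane z -> circle"
    P=cloud(s); m=((P[...,2]>lo)&(P[...,2]<hi)&(np.hypot(P[...,0]-c[0],P[...,1]-c[1])<75)).astype(np.uint8)
    cs=max(cv2.findContours(m,0,cv2.CHAIN_APPROX_NONE)[0],key=cv2.contourArea)[:,0]
    q=np.array([ray(s,u,v,z) for u,v in cs])
    for _ in range(6):
        x,y,r=fit(q); e=np.hypot(q[:,0]-x,q[:,1]-y)-r; q=q[abs(e)<max(3,1.5*np.median(abs(e)))]
    print(name,np.round([x,y,r],1),len(q))
E
python3 - <<'E'
from rim import *
st=dict(np.load('top0.npz'));sd=dict(np.load('side0.npz'))
plate(st,85,70,100,(552,132),'tin top');plate(sd,85,70,100,(552,132),'tin side')
t=snap('top');b=snap('side');g=get_state();print(g['tool_pos'])
for s,n in((t,'top'),(b,'side')): plate(s,128,112,142,(552,132),'lid '+n)
w=snap('wrist');np.savez('w3.npz',**w)
cv2.imwrite('pics/s3.png',cv2.resize(np.hstack([w['image'],cv2.resize(b['image'][200:320,170:310],(448,384))]),(800,320))[:,:,::-1])
E
```

```text
time: 6.75
tool_pos: [535.2, 13.0, 168.0]
tool_rot: [-0.0, 0.128, 0.992, 0.0]
force: [0.1, -0.4, -3.1]
finger_gap: 0.162
grasp_force: 58.7
time: 7.55
tool_pos: [552.3, 132.1, 168.2]
tool_rot: [-0.0, 0.128, 0.992, -0.0]
force: [0.4, -0.8, -3.4]
finger_gap: 0.165
grasp_force: 58.7
time: 7.85
tool_pos: [552.6, 131.4, 168.4]
tool_rot: [0.0, 0.129, 0.992, -0.0]
force: [0.0, -0.1, -3.3]
finger_gap: 0.165
grasp_force: 58.7
tin top [552.6 131.8  54.8] 105
tin side [549.5 137.3  58.1] 90
[552.65278292 131.58394925 168.3619342 ]
lid top [551.4 131.4  60.3] 71
lid side [550.2 130.9  62.4] 93
```

View pics/s3.png

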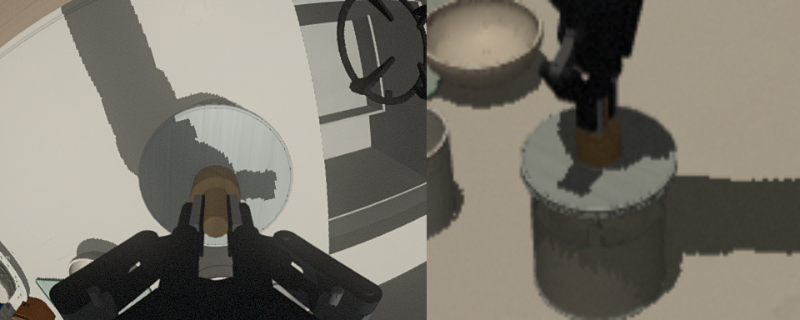

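The lid plate at (600,160) in the side half is centred over the tin mouth. It is about 1.3 mm short in x and 0.7 mm in y, which I'll correct while lowering.

```bash
python3 -m jog '[[0.003,0.002,-0.02,0,0,0,0],[0.006,0.003,-0.05,0,0,0,0],[0.006,0.003,-0.08,0,0,0,0],[0.006,0.003,-0.11,0,0,0,0],[0.006,0.003,-0.14,0,0,0,0],[0.006,0.003,-0.16,0,0,0,0],[0.006,0.003,-0.17,0,0,0,0],[0.006,0.003,-0.17,0,0,0,0]]';python3 -m jog '[[0,0,-0.005,0,0,0,0],[0,0,-0.01,0,0,0,0],[0,0,-0.015,0,0,0,0],[0,0,-0.02,0,0,0,0],[0,0,-0.025,0,0,0,0],[0,0,-0.03,0,0,0,0],[0,0,-0.03,0,0,0,0]]'; python3 -m jog '[[0,0,-0.005,0,0,0,0],[0,0,-0.01,0,0,0,0],[0,0,-0.015,0,0,0,0],[0,0,-0.015,0,0,0,0]]'
```

```text
time: 8.8
tool_pos: [553.6, 132.6, 134.0]
tool_rot: [-0.0, 0.129, 0.992, -0.0]
force: [0.0, 0.1, -3.5]
finger_gap: 0.166
grasp_force: 58.7
time: 9.5
tool_pos: [553.6, 132.6, 128.1]
tool_rot: [-0.0, 0.129, 0.992, 0.0]
force: [-0.5, -0.3, -2.8]
finger_gap: 0.163
grasp_force: 58.7
time: 9.9
tool_pos: [553.7, 132.7, 125.1]
tool_rot: [-0.0, 0.129, 0.992, 0.0]
force: [0.4, 0.5, -2.8]
finger_gap: 0.162
grasp_force: 58.7
```

```bash
python3 -m jog '[[0,0,-0.005,0,0,0,0],[0,0,-0.01,0,0,0,0],[0,0,-0.015,0,0,0,0],[0,0,-0.015,0,0,0,0]]'; python3 -m jog '[[0,0,-0.004,0,0,0,0],[0,0,-0.008,0,0,0,0],[0,0,-0.008,0,0,0,0],[0,0,-0.008,0,0,0,0]]'
```

```text
time: 10.3
tool_pos: [553.9, 132.6, 122.4]
tool_rot: [0.0, 0.129, 0.992, 0.0]
force: [0.2, -0.2, -1.4]
finger_gap: 0.163
grasp_force: 58.7
time: 10.7
tool_pos: [553.8, 132.7, 120.8]
tool_rot: [0.0, 0.129, 0.992, 0.0]
force: [-0.0, -0.3, -1.4]
finger_gap: 0.166
grasp_force: 58.7
```

```bash
python3 -m jog '[[0,0,-0.004,0,0,0,0],[0,0,-0.004,0,0,0,0],[0,0,-0.004,0,0,0,0]]'
```

```text
time: 11.0
tool_pos: [553.8, 132.7, 119.9]
tool_rot: [0.0, 0.129, 0.992, 0.0]
force: [-0.6, -0.9, -2.5]
finger_gap: 0.158
grasp_force: 58.7
```

```bash
python3 -m jog '[[0,0,-0.004,0,0,0,0],[0,0,-0.005,0,0,0,0],[0,0,-0.005,0,0,0,0]]'; python3 -m jog '[[0,0,-0.003,0,0,0,0],[0,0,-0.003,0,0,0,0],[0,0,-0.003,0,0,0,0]]'
```

```text
time: 11.3
tool_pos: [553.8, 132.7, 119.7]
tool_rot: [0.0, 0.129, 0.992, 0.0]
force: [-3.1, -0.1, 5.0]
finger_gap: 0.167
grasp_force: 59.7
time: 11.6
tool_pos: [553.8, 132.7, 119.7]
tool_rot: [0.0, 0.128, 0.992, 0.0]
force: [-4.0, -0.6, 9.2]
finger_gap: 0.162
grasp_force: 60.1
```

```bash
python3 -m jog '[[0,0,0.004,0,0,0,0],[0,0,0.007,0,0,0,0],[0,0,0.007,0,0,0,0.3],[0,0,0.007,0,0,0,0.45],[0,0,0.007,0,0,0,0.65],[0,0,0.007,0,0,0,0.65],[0,0,0.007,0,0,0,0.65],[0,0,0.007,0,0,0,0.65]]'
python3 - <<'E'
from rim import *
t=snap('top');b=snap('side');g=get_state();print(g['tool_pos'],g['force'])
for s,n in((t,'top'),(b,'side')): plate(s,89,78,98,(552,132),'lid '+n)
for s in(t,b): print(circ(cloud(s),(552,132),100,122,20),circ(cloud(s),(552,132),124,150,11))
w=snap('wrist');np.savez('w4.npz',**w)
cv2.imwrite('pics/s4.png',cv2.resize(np.hstack([w['image'],cv2.resize(b['image'][210:330,170:310],(448,384))]),(800,320))[:,:,::-1])
E
```

```text
time: 12.4
tool_pos: [553.8, 132.6, 119.7]
tool_rot: [0.0, 0.129, 0.992, 0.0]
force: [0.0, 0.1, 0.2]
finger_gap: 0.653
grasp_force: 0.0
[553.83690823 132.61949133 119.72859408] [-0.05393728  0.10740438 -0.62628315]
lid top [552.9 132.6  61.2] 77
lid side [549.4 139.3  61.1] 88
(33, array([549.6, 134.1,  15.7]), array([540.8, 133. , 115.2]), np.float64(121.8)) 0
(129, array([550.4, 133.1,  18. ]), array([544.6, 139.8, 111. ]), np.float64(121.7)) (63, array([550.3, 133.1,   8.1]), array([548.5, 135. , 137.5]), np.float64(148.1))
```

View pics/s4.png

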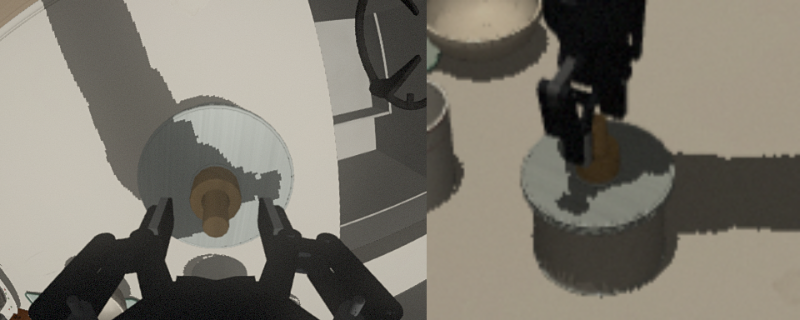

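Both lids are home: the plate is level and concentric on the tin at (598,180) in the side half, with the stem at (600,130) free between the open fingers. Now I'm lowering around the collar and gripping it.

```bash
python3 -m jog '[[0,0,-0.02,0,0,0,0.68],[0,0,-0.05,0,0,0,0.68],[0,0,-0.08,0,0,0,0.68],[0,0,-0.11,0,0,0,0.68],[0,0,-0.13,0,0,0,0.68],[0,0,-0.14,0,0,0,0.68],[0,0,-0.147,0,0,0,0.68],[0,0,-0.147,0,0,0,0.68]]'; python3 -m jog '[[0,0,0,0,0,0,0.55],[0,0,0,0,0,0,0.5],[0,0,0,0,0,0,0.46],[0,0,0,0,0,0,0.42],[0,0,0,0,0,0,0.38],[0,0,0,0,0,0,0.3],[0,0,0,0,0,0,0.2],[0,0,0,0,0,0,0]]'; python3 -m jog '[[0,0,0,0,0,0,0],[0,0,0,0,0,0,0]]'
```

```text
time: 13.35
tool_pos: [553.8, 132.6, 90.2]
tool_rot: [-0.0, 0.129, 0.992, 0.0]
force: [0.3, 0.3, -0.8]
finger_gap: 0.676
grasp_force: 0.0
time: 14.15
tool_pos: [554.1, 132.6, 90.8]
tool_rot: [0.0, 0.129, 0.992, 0.0]
force: [-1.8, -0.3, 5.4]
finger_gap: 0.397
grasp_force: 60.0
time: 14.35
tool_pos: [554.0, 132.6, 90.8]
tool_rot: [0.0, 0.129, 0.992, 0.0]
force: [-1.6, -0.5, 5.0]
finger_gap: 0.397
grasp_force: 60.0
```

```bash
python3 -m jog '[[0,0,0.004,0,0,0,0],[0,0,0.008,0,0,0,0],[0,0,0.014,0,0,0,0],[0,0,0.02,0,0,0,0],[0,0,0.026,0,0,0,0],[0,0,0.032,0,0,0,0],[0,0,0.038,0,0,0,0],[0,0,0.038,0,0,0,0]]'
```

```text
time: 15.15
tool_pos: [554.0, 132.7, 98.2]
tool_rot: [0.0, 0.129, 0.992, 0.0]
force: [0.9, -0.4, -1.1]
finger_gap: 0.392
grasp_force: 59.7
```

```bash
python3 -m jog '[[0,0,0.01,0,0,0,0],[0,0,0.025,0,0,0,0],[0,0,0.045,0,0,0,0],[0,0,0.065,0,0,0,0],[0,0,0.085,0,0,0,0],[0,0,0.105,0,0,0,0],[0,0,0.125,0,0,0,0],[0,0,0.125,0,0,0,0]]';python3 -m jog '[[0,0,0.02,0,0,0,0],[0,0,0.05,0,0,0,0],[0,0,0.085,0,0,0,0],[0,0,0.12,0,0,0,0],[0,0,0.155,0,0,0,0],[0,0,0.19,0,0,0,0],[0,0,0.22,0,0,0,0],[0,0,0.25,0,0,0,0]]'; python3 -m jog '[[0,0,0.06,0,0,0,0],[0,0,0.12,0,0,0,0],[0,0,0.18,0,0,0,0],[0,0,0.22,0,0,0,0],[0,0,0.24,0,0,0,0],[0,0,0.24,0,0,0,0],[0,0,0.24,0,0,0,0],[0,0,0.24,0,0,0,0]]'
python3 - <<'E'
from rim import *
t=snap('top');b=snap('side');g=get_state();print(g['tool_pos'],g['force'],g['dq'].round(3))
print(circ(cloud(b),(552,132),60,90,75),circ(cloud(b),(552,132),120,150,20), circ(cloud(b),(552,132),200,225,80))
w=snap('wrist')
cv2.imwrite('pics/s5.png',cv2.resize(np.hstack([w['image'],cv2.resize(b['image'][190:330,165:315],(411,384))]),(800,330))[:,:,::-1])
E
```

```text
time: 15.95
tool_pos: [554.3, 132.7, 123.7]
tool_rot: [0.001, 0.129, 0.992, 0.0]
force: [-0.1, -0.4, -1.3]
finger_gap: 0.398
grasp_force: 59.7
time: 16.75
tool_pos: [553.9, 132.6, 173.5]
tool_rot: [0.0, 0.129, 0.992, 0.0]
force: [-0.3, -0.2, -2.1]
finger_gap: 0.392
grasp_force: 59.8
time: 17.55
tool_pos: [553.4, 132.6, 220.2]
tool_rot: [-0.001, 0.129, 0.992, -0.0]
force: [-0.4, -0.6, -1.2]
finger_gap: 0.397
grasp_force: 59.7
[553.41913181 132.57579834 220.32063497] [-0.78875306  0.81691931 -2.15555933] [-0.001  0.     0.004 -0.002  0.002 -0.   ]
(1659, array([550.3, 131.3,  56.9]), array([549.3, 140.5,  78. ]), np.float64(90.0)) (94, array([551.8, 133.4,   9.1]), array([550.5, 135. , 135.8]), np.float64(147.2)) (1610, array([549.9, 131.3,  64.5]), array([545.6, 148.4, 217.5]), np.float64(224.6))
```

View pics/s5.png

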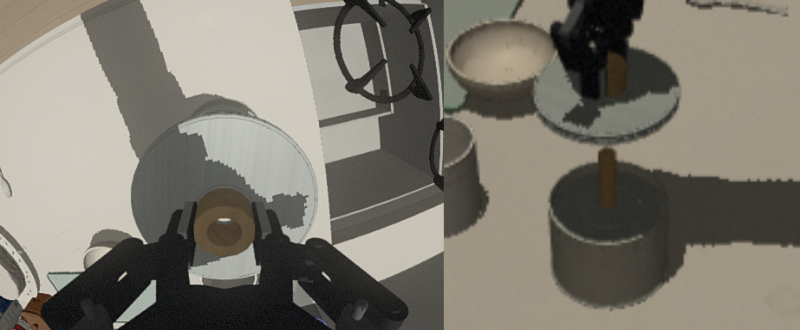

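The outer lid hangs level and empty-bored at (605,90), clear of the stem top at (607,150). The inner lid is seated in the tin at (608,205), stem upright with its top at about 145 mm, and the tin hasn't moved. I'm handing in.

```bash
python3 -c "
from rig import arm
print(arm.hand_in())"
```

```text
the job is handed in; nothing more can be done
None
```

The job is handed in, with no verdict returned: both lids were seated on the tin, and the outer lid is now held level about 130 mm above where it sat, with the inner lid still home and the tin where it stood in the last picture; I did not re-measure the mug, bowl and teaspoon.

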